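Pick the brass bar from the offcut crate and clamp it in the fixture

TASK

Take the brass bar out of the blue crate of offcuts, leaving the other offcuts in the crate, and lay it flat along the fixture's nest, about centred under the clamp; the clamp may be found shut, half open or open, so swing it open first if it is in the way. Then swing the clamp fully down so that its pad presses on the bar, let go, and do not knock the hammer or the brush about.

Things in the scene. Friction and masses are not known exactly. Their poses are not given: they have to be found in the camera images.
- brass_bar: The part wanted: a yellow brass square bar, 80 x 20 x 20 mm, 0.2 to 0.35 kg, lying flat in the crate, long axis = its x. Origin at the centre of its underside, z up. The only brass-yellow piece.
- bar_mid (a point): The middle of the brass bar (10 mm above its underside). Axes as the bar's.
- crate: Blue open steel crate, fixed to the bench, on the left or on the right (fixture opposite). Outside 235 (x) x 225 (y) x 45 mm high, walls and floor 5 mm. Origin: centre of its underside. Six pieces lie on its floor, not stacked, in two columns of three, centres about 58 mm apart in its y and 104 mm in x, long sides along its x within 0.25 rad.
- fixture: Clamping fixture fixed to the bench: grey plate 180 (x) x 110 (y) x 12 mm thick. Origin on its underside, 5 mm to +x of the plate's centre. The nest lies on its -x half (nearer the robot), the clamp's bearing on its +x half: two dark cheeks either side of the arm, 30 mm in x, outer width 40 mm, up to 57 mm above the bench.
- nest (a point): Centre of the nest's floor, 12 mm above the bench, 55 mm from the fixture's origin in its -x; axes as the fixture's. The bar lies here along the fixture's y between two steel ridges along y (60 mm long, 6.5 mm high, sides sloping 45 degrees), 26 mm apart at the floor, 39 mm between crests, so a bar a few mm off slides to place.
- pivot (a point): The clamp's hinge axis, along the fixture's y, 45 mm above the bench, 35 mm from the fixture's origin in its +x (90 mm from the nest's centre).
- clamp (a joint): Clamp angle (rad): 0 shut (arm level over the nest, pointing to the fixture's -x; handle straight up) to 1.85 wide open (arm swung up and over, handle laid back to +x); at 1.57 the arm is upright. Starts anywhere from 0 to 1.8. Stiff hinge (0.3 N m): it stays where it is left. From about 1.5 there is room for a gripper over the nest; shut on the bar it stops at about 0.045.
- handle_end (a point): End of the clamp's handle, 100 mm from the pivot; moves with the clamp. The handle is 14 mm thick, 24 mm wide, at a right angle to the arm, red from 35 mm outward. Pushing it towards the fixture's +x and down (about 4 to 7 N) opens the clamp.
- pad (a point): Underside of the clamp's black rubber pad (18 mm across), 90 mm from the pivot along the arm and 17 mm below the arm's centre line; moves with the clamp. The steel arm is 20 mm wide, 12 mm thick and reaches 100 mm from the pivot, in one piece with the handle. Pushing its back towards -x and down shuts the clamp.
- steel_bar_a: Steel-grey square bar 80 x 20 x 20 mm, loose in the crate, to be left there. Origin at the centre of its underside, long axis x.
- steel_bar_b: Another steel-grey bar, the same.
- flat_offcut: Dark steel flat 75 x 28 x 8 mm, loose in the crate, to be left there. Origin at the centre of its underside.
- angle_offcut: Dark angle-iron offcut 70 mm long (x), legs 26 mm, 4 mm thick, loose in the crate, to be left there. Origin at the centre of its underside.
- copper_collar: Copper collar (short tube), 34 mm across, 22 mm high, upright in the crate, to be left there. Origin at the centre of its underside.
- hammer: Hammer lying on the left side of the bench, not needed. Origin at the middle of its underside.
- wire_brush: Brush lying on the right side of the bench, not needed. Origin at the middle of its underside.
Things that resemble listed ones, but are neither listed nor needed, are in the scene too. What is meant by the fixture is not green or pink, and is the larger of those in its own colour.

How it is judged:
By the outcome, as a careful person would: the job done as asked, in the order asked, and still so for the second after the job is handed in, with the robot touching nothing.
It also fails if it takes over 69 s, if anything falls off the work surface, if the arm or the gripper's body presses on something with over 40 N, if the wrist force passes 120 N, or if a joint passes its speed limit or range.

ROBOT

A 6-joint arm with a two-finger parallel gripper is mounted at the origin on the work surface. World frame = base frame: x ahead of the robot, y to its left, z up, the work surface at z = 0. Lengths are in m, angles in rad, forces in N, time in s.
With the tool pointing down it reaches from about 0.425 to 0.95 m from the base axis. Payload 3.5 kg.
Tool frame: the origin (TCP) lies on the centre line of the jaws, within the pads' length; the fingertips stand 11 mm ahead of it and the grasp point (between the pads) lies 8 mm behind it (nose_length is the distance from the TCP to the fingertips, in m); y points along the fingers, x is the direction in which the jaws open and shut, and the axes are right-handed (so a half turn about y gives the same grasp; the last joint's range is limited). The gripper opens to 85 mm and grips with 20 to 120 N. Pads are 22 mm wide; open, the fingers measure 114 mm over their backs; the gripper's body (76 mm by 85 mm) begins 54 mm behind the grasp point. The pads swing forward as they close: fully open they stand 13 mm farther back than shut.
Start: joints at [-1.352, 0.286, 1.577, -0, 1.279, -0.15], TCP at [0.243, -0.63, 0.242] pointing down, gripper open.
Joint ranges: [-2.77, 2.77], [-0.9, 2.22], [0.21, 2.48], [-1.53, 4.67], [0.24, 2.81], [-2.84, 2.84]. Speed limits (rad/s): [2.79, 2.79, 3.14, 3.14, 3.14, 3.14].

INTERFACE

Orientations are given as [roll, pitch, yaw] about the fixed x, y, z axes, in that order (R = Rz(yaw) Ry(pitch) Rx(roll)).
In Python, from station import * gives the robot as it stands. The module is installed in compiled form; this text tells all that it offers.
- The arm moves only by the tool move_arm, never from a script. Its arguments are lists of equal length, an entry for each row: "offset": the shift along the tool's x, y, z in cm, a list of three; "delta_rot": the turn, a rotation vector about the tool's x, y, z in rad, a list of three; "jaw": the opening, from 0 (shut) to 1 (fully open). In form: {"offset": [[tx, ty, tz], ...], "delta_rot": [[wx, wy, wz], ...], "jaw": [jaw, ...]}. A call has 1 to 20 rows; each row shifts and turns the commanded pose from where the row before left it, along the tool's axes as they then stand; what a row does not reach is not made up. A row lasts 1/8 s, in which the tool goes at most 62.5 mm and 10.7 degrees, less where a joint would pass 70% of its speed; a pose out of reach is approached as far as the arm can. A call with a gripper value outside its range is refused whole. The fingers move at their own pace and stop on an object; "grip_force" is the grip in N (left out, the last holds). Time passes only in rows, so rows that do not move let the fingers close. It gives the time, the measured TCP pose, the force and the opening at its end, in the units of the state.
- get_obs(): the state, without advancing time (a new reading comes with each control period).
- grab_frame(name): name is "scene" or "top" or "wrist"; returns a dict with "color" (400x640x3 uint8, blue, green, red), "fx", "fy", "cx", "cy" (pixels), "rvec" (rotation vector, rad) and "tvec" (3), from world to camera coordinates, as OpenCV has them; the wrist camera has in their place "hand_eye" (4x4, takes a point from camera to tool coordinates, whose origin is the TCP and whose axes are the tool frame's). Camera axes: x right, y down, z forward; pixel columns grow to the right and rows downward; lengths in m; the calibration is good to about 2 mm. The wrist camera is an equidistant fisheye: a pixel r from the principal point sees the ray r / f radians off the axis. A picture is of the moment at which its call begins: read the wrist's pose just before it. There is no depth.
- close_job(): hands the job in, once; it reports no verdict.
Trained networks look in a picture, given as the dict that the camera call returned (one of the last four; its "shot" number tells which), for a name from the list of things; names that differ only in an ending like _2 or _b are one class to them, and where a whole thing is asked for, a point or a joint stands for the part that bears it (a point fixed in the world has none). Each returns a list of dicts, best first, with "confidence" (0 to 1); they miss things now and then, are a little off and sometimes report something else, mostly with a low value. They report only what shows in the picture. A call takes as long as a camera call. They do not tell look-alikes from the thing itself.
- look_for(picture, query): "extent" ([left, top, right, bottom] in pixels, round what is visible of it).
- regions_of(picture, query): "region" (400x640 bool, what is visible of it) and "extent" ([left, top, right, bottom] in pixels, round what is visible of it).
The state is a dict: "time": time; "q": joint angles; "dq": joint speeds; "joint_torque": joint torques, N m; "position": TCP position; "tool_rot": TCP orientation; "wrist_force": force on the tool from outside, world axes, zero at the start; "torque": the same for the moment, N m; "grip_width": finger opening in m.
Only numpy, scipy, OpenCV 4.12 (cv2) and the standard library are available. Lean on these libraries where they do the work, as an engineer would, in place of code of your own. Each camera call takes 0.05 s, during which the arm holds its last target.

## Working session

There is one attempt and no reset: what is moved stays moved. The work goes in short steps, Python scripts to look and compute and a tool call to move; the robot and the scene stay as the last step left them, time stands still between calls to the robot, and variables do not carry over. Pictures are saved under pics/ and viewed, and the job is handed in when it is done.

Besides the shell and the picture viewer there is one more tool, called after "Call:" in YAML: its name, and indented under it one key for each argument. move_arm: Moves the arm, as the interface text tells. Its arguments: {"type":"object","properties":{"offset":{"type":"array"},"delta_rot":{"type":"array"},"jaw":{"type":"array"},"grip_force":{"type":"number"}},"required":["offset","delta_rot","jaw"]}

```bash
mkdir -p pics; cat > h.py <<'E'
from station import *
import numpy as np, cv2, json
from scipy.spatial.transform import Rotation as R
def ray(f,u,v):
    Rm=cv2.Rodrigues(np.array(f["rvec"],float))[0]; t=np.array(f["tvec"],float).reshape(3)
    d=Rm.T@np.array([(u-f["cx"])/f["fx"],(v-f["cy"])/f["fy"],1]); return -Rm.T@t,d
def at_z(f,u,v,z):
    o,d=ray(f,u,v); return o+d*(z-o[2])/d[2]
def proj(f,P):
    p=cv2.projectPoints(np.array(P,float).reshape(-1,3),np.array(f["rvec"],float),np.array(f["tvec"],float),np.array([[f["fx"],0,f["cx"]],[0,f["fy"],f["cy"]],[0,0,1.]]),None)[0]; return p.reshape(-1,2)
E
python3 - <<'E'
from h import *
o=get_obs(); print(o)
for n in("scene","top"):
    f=grab_frame(n); cv2.imwrite(f"pics/{n}0.png",f["color"])
    print(n,{k:v for k,v in f.items() if k!="color"})
    for q in("fixture","brass_bar","crate","clamp","handle_end","pad"):
        print(q,[(np.round(d["extent"]).tolist(),round(d["confidence"],2)) for d in look_for(f,q)])
E
```

```text
{'time': 0.0, 'q': array([-1.35199710e+00,  2.87197817e-01,  1.57822088e+00, -1.38996559e-06,
        1.27860377e+00, -1.49982971e-01]), 'dq': array([ 0.00125835,  0.0016046 , -0.00084935, -0.00027882, -0.00145013,
        0.00124221]), 'joint_torque': array([ 1.41191391e-03, -4.05978012e+01, -2.92624658e+01,  2.42269198e-05,
        5.71280703e-03, -3.04568701e-06]), 'position': array([ 0.24321903, -0.62896066,  0.24090196]), 'tool_rot': array([-1.57043458,  0.00240273, -1.20201329]), 'wrist_force': array([ 0.45499633,  0.04500879, -0.0400866 ]), 'torque': array([-0.04613654, -0.00616932, -0.01791897]), 'grip_width': 0.08521592384540902}
scene {'fx': 475.9591796181847, 'fy': 475.9591796181847, 'cx': 319.01274188833355, 'cy': 198.19364174896623, 'rvec': array([ 0.68248828,  2.48942452, -1.32101587]), 'tvec': array([ 0.39544187, -0.03799409,  1.60312055]), 'shot': 1}
fixture [([230.0, 168.0, 290.0, 216.0], 0.76), ([194.0, 157.0, 227.0, 193.0], 0.73), ([293.0, 134.0, 353.0, 184.0], 0.62), ([283.0, 203.0, 332.0, 240.0], 0.58)]
brass_bar [([354.0, 261.0, 381.0, 282.0], 0.51)]
crate [([28
[... 886 characters left out ...]
13.0], 0.79), ([367.0, 146.0, 410.0, 205.0], 0.61), ([431.0, 131.0, 462.0, 166.0], 0.61)]
brass_bar [([260.0, 196.0, 267.0, 217.0], 0.52)]
crate [([224.0, 153.0, 298.0, 226.0], 0.58)]
clamp [([386.0, 148.0, 401.0, 191.0], 0.82), ([405.0, 240.0, 425.0, 270.0], 0.64), ([445.0, 136.0, 457.0, 158.0], 0.61), ([333.0, 178.0, 340.0, 203.0], 0.6)]
handle_end [([387.0, 148.0, 407.0, 190.0], 0.62), ([408.0, 243.0, 420.0, 272.0], 0.59), ([223.0, 150.0, 295.0, 224.0], 0.52), ([444.0, 136.0, 454.0, 160.0], 0.48)]
pad [([405.0, 238.0, 421.0, 270.0], 0.77), ([338.0, 177.0, 343.0, 205.0], 0.61), ([444.0, 135.0, 458.0, 158.0], 0.61), ([386.0, 147.0, 403.0, 196.0], 0.53), ([223.0, 152.0, 296.0, 226.0], 0.45)]
```

View pics/scene0.png

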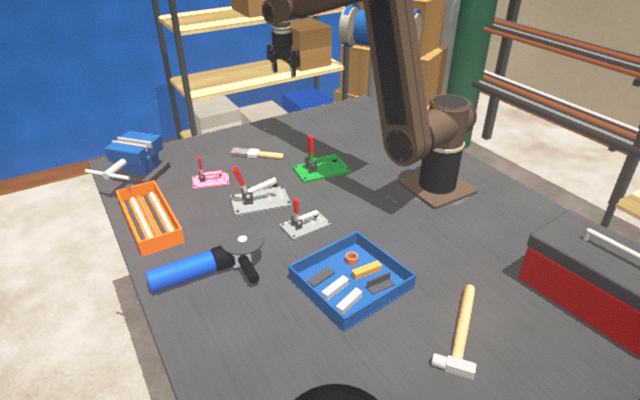

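View pics/top0.png

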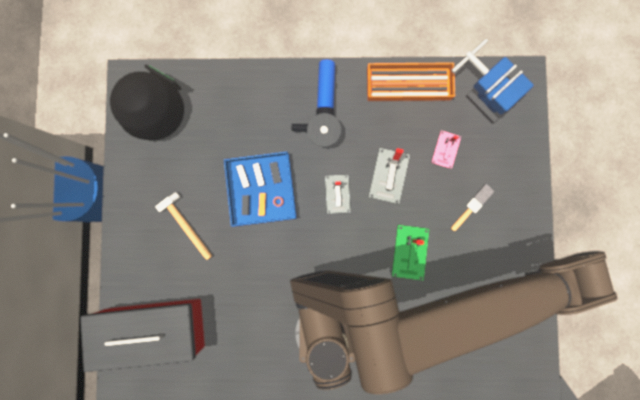

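```bash
python3 - <<'E'
import cv2,numpy as np
a=cv2.imread("pics/top0.png");b=cv2.imread("pics/scene0.png")
c=cv2.resize(a[120:290,310:475],None,fx=3.3,fy=3.3,interpolation=cv2.INTER_CUBIC)
cv2.imwrite("pics/topcrop0.png",c)
c=cv2.resize(b[125:250,185:360],None,fx=4.4,fy=4.4,interpolation=cv2.INTER_CUBIC)
cv2.imwrite("pics/scenecrop0.png",c)
c=cv2.resize(a[145:235,215:305],None,fx=6,fy=6,interpolation=cv2.INTER_CUBIC)
cv2.imwrite("pics/cratecrop0.png",c)
E
```

```text
(no output)
```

View pics/topcrop0.png

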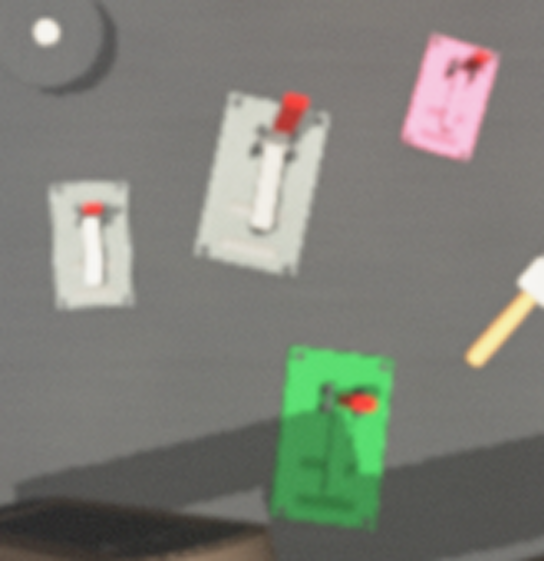

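View pics/scenecrop0.png

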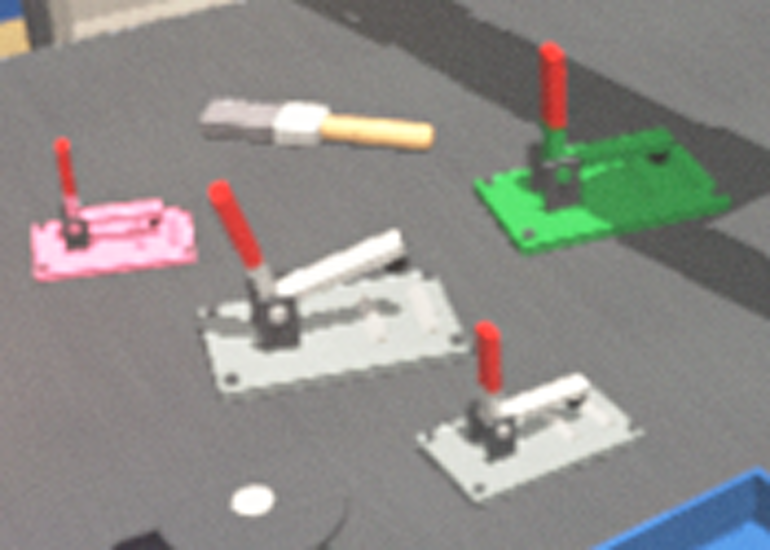

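View pics/cratecrop0.png

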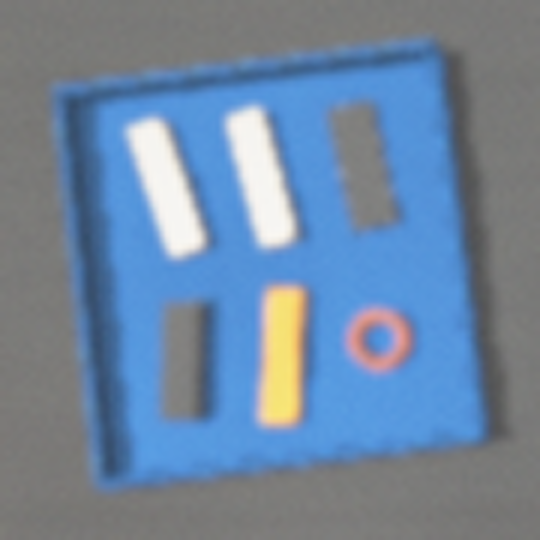

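Candidates for the fixture are the large grey (top 390,175), small grey (338,195), green (411,250) and pink (447,149). The large grey one fits because it is neither green nor pink and is the larger of the two greys. Its clamp is partly open. The only brass-yellow bar is at top (262,205). Next I'll measure poses.

```bash
cat >> h.py <<'E'
def fixpts(x,y,yaw,th):
    L=lambda px,py,pz: np.array([x+px*np.cos(yaw)-py*np.sin(yaw), y+px*np.sin(yaw)+py*np.cos(yaw), pz])
    piv=(.035,.045)
    hx=piv[0]+.1*np.sin(th); hz=piv[1]+.1*np.cos(th)
    ax=piv[0]-.1*np.cos(th); az=piv[1]+.1*np.sin(th)
    return dict(c1=L(-.095,-.055,.012),c2=L(-.095,.055,.012),c3=L(.085,-.055,.012),c4=L(.085,.055,.012),he=L(hx,0,hz),ae=L(ax,0,az),nest=L(-.055,0,.012),piv=L(.035,0,.045),ridA=L(-.055,.03,.0185),L=L)
E
python3 - <<'E'
from h import *
from scipy.optimize import least_squares
ft=grab_frame("top"); fs=grab_frame("scene")
T=lambda a,b:(310+a/3.3,120+b/3.3); S=lambda a,b:(185+a/4.4,125+b/4.4)
# top: image up=+x, left=+y
obs=[(ft,'c4',T(232,93)),(ft,'c3',T(328,112)),(ft,'c1',T(293,274)),(ft,'c2',T(195,253)),
(ft,'he',T(297,98)),(ft,'ae',T(262,232)),
(fs,'he',S(218,188)),(fs,'ae',S(402,243)),(fs,'c3',S(198,310)),(fs,'c4',S(226,388)),(fs,'c2',S(468,340))]
def res(p):
    d=fixpts(*p); return np.concatenate([proj(f,d[n])[0]-np.array(uv) for f,n,uv in obs])
p0=at_z(ft,390,175,.0)
r=least_squares(res,[p0[0],p0[1],-.2,.4],loss='soft_l1')
print("fix",r.x); print(np.round(r.fun.reshape(-1,2),1))
d=fixpts(*r.x); print({k:np.round(v,4) for k,v in d.items() if k!='L'})
# brass
for f,n in((ft,'top'),(fs,'scene')):
    hsv=cv2.cvtColor(f["color"],cv2.COLOR_BGR2HSV)
    m=cv2.inRange(hsv,(12,110,120),(32,255,255))
    box=np.zeros_like(m)
    if n=='top': box[190:222,252:275]=1
    else: box[255:285,345:390]=1
    m=m*box; c=max(cv2.findContours(m,0,1)[0],key=cv2.contourArea); print(n,cv2.minAreaRect(c))
    for z in (.025,.015): 
        P=np.array([at_z(f,u,v,z)[:2] for u,v in c.reshape(-1,2)],np.float32); print(z,cv2.minAreaRect(P*1000))
for f in(ft,fs):
  for q in("crate","hammer","wire_brush"):
    for k in look_for(f,q): e=k["extent"]; print(q,np.round(e),k["confidence"],at_z(f,(e[0]+e[2])/2,(e[1]+e[3])/2,0.02).round(3))
E
```

```text
fix [ 0.54967837 -0.22640455 -0.21736536  0.29273501]
[[-1.  -0.6]
 [ 0.3  0.1]
 [ 0.9  0.5]
 [-0.1  0.3]
 [-0.3  0.3]
 [-0.5 -1.1]
 [ 0.3 -0.3]
 [-0.2 -1. ]
 [-0.3 -1. ]
 [-0.9  0.1]
 [ 0.6  0.4]]
{'c1': array([ 0.4451, -0.2596,  0.012 ]), 'c2': array([ 0.4688, -0.1522,  0.012 ]), 'c3': array([ 0.6208, -0.2984,  0.012 ]), 'c4': array([ 0.6445, -0.191 ,  0.012 ]), 'he': array([ 0.612 , -0.2402,  0.1407]), 'ae': array([ 0.4904, -0.2133,  0.0739]), 'nest': array([ 0.496 , -0.2145,  0.012 ]), 'piv': array([ 0.5839, -0.234 ,  0.045 ]), 'ridA': array([ 0.5024, -0.1852,  0.0185])}
top ((262.0553894042969, 204.00306701660156), (4.881361961364746, 20.19108772277832), 3.1798300743103027)
0.025 ((445.39752197265625, 222.81719970703125), (17.106006622314453, 70.51026916503906), 87.10082244873047)
0.015 ((445.9502868652344, 224.27236938476562), (17.220605850219727, 70.982666015625), 87.10083770751953)
scene ((366.3767395019531, 269.6712646484375), (9.012167930603027, 28.79212188720703), 69.44395446777344)
0.025 ((454.40936279296875, 233.43382263183594), (30.758169174194336, 83.06558227539062), 87.13731384277344)
0.015 ((447.72491455078125, 224.81471252441406), (31.12152862548828, 84.04684448242188), 87.13729095458984)
crate [221. 150. 298. 226.] 0.74 [0.502 0.232 0.02 ]
hammer [154. 192. 210. 258.] 0.98 [0.373 0.502 0.02 ]
wire_brush [453. 187. 491. 232.] 0.8 [ 0.421 -0.509  0.02 ]
hammer [432. 285. 480. 382.] 0.93 [0.397 0.503 0.02 ]
hammer [322. 279. 350. 304.] 0.55 [0.561 0.255 0.02 ]
hammer [232. 168. 291. 219.] 0.21 [ 0.533 -0.24   0.02 ]
wire_brush [230. 146. 285. 160.] 0.8 [ 0.433 -0.494  0.02 ]
```

```bash
cat >> h.py <<'E'
FX=(0.5497,-0.2264,-0.2174)
def rows(wps,pose=None,vmax=4.0,wmax=.17):
    """wps: (x,y,z,yaw[,vmax cm/row]) TCP, tool down -> rows offset cm (tool), delta_rot"""
    if pose is None:
        o=get_obs(); pose=list(o["position"])+[o["tool_rot"][2]]
        Rc=R.from_euler('xyz',o["tool_rot"])
    else: Rc=R.from_euler('xyz',[-np.pi/2,0,pose[3]])
    p=np.array(pose[:3]); O=[];D=[]
    for w in wps:
        v=w[4] if len(w)>4 else vmax
        t=np.array(w[:3]); Rt=R.from_euler('xyz',[-np.pi/2,0,w[3]])
        dr=(Rc.inv()*Rt).as_rotvec()
        n=int(max(1,np.ceil(np.linalg.norm(t-p)*100/v),np.ceil(np.linalg.norm(dr)/wmax)))
        st=(t-p)/n; sr=dr/n
        for i in range(n):
            O.append(np.round(Rc.inv().apply(st)*100,2).tolist()); D.append(np.round(sr,3).tolist())
            Rc=Rc*R.from_rotvec(sr)
        p=t
    print(len(O)); print("offset",json.dumps(O)); print("delta_rot",json.dumps(D))
def fw(px,py,pz): # fixture local -> world
    x,y,a=FX; return [x+px*np.cos(a)-py*np.sin(a), y+px*np.sin(a)+py*np.cos(a), pz]
E
python3 - <<'E'
from h import *
def tcp(th,r=.085,half=.011,gap=0):
    cx=.035+r*np.sin(th)-(.007+gap)*np.cos(th); cz=.045+r*np.cos(th)+(.007+gap)*np.sin(th)
    s=half*np.clip((1.5-th)/.5,0,1)
    return fw(cx-s,0,cz+.011)
y=FX[2]-np.pi/2
a=tcp(.29,gap=.025)
rows([(a[0],a[1],.20,y),(*a,y)],vmax=5)
print(a)
w=[(*tcp(t),y) for t in np.linspace(.29,1.72,19)]
rows(w,pose=(*a,y),vmax=3)
E
```

```text
13
offset [[-2.33, 0.38, 4.05], [-2.54, 0.38, 3.92], [-2.74, 0.38, 3.78], [-2.94, 0.38, 3.63], [-3.13, 0.38, 3.47], [-3.31, 0.38, 3.3], [-3.48, 0.38, 3.12], [-3.64, 0.38, 2.93], [-3.79, 0.38, 2.73], [-3.93, 0.38, 2.52], [-4.06, 0.38, 2.31], [0.0, 2.67, -0.0], [0.0, 2.67, -0.0]]
delta_rot [[0.0, 0.053, 0.0], [0.0, 0.053, 0.0], [0.0, 0.053, 0.0], [0.0, 0.053, 0.0], [0.0, 0.053, 0.0], [0.0, 0.053, 0.0], [0.0, 0.053, 0.0], [0.0, 0.053, 0.0], [0.0, 0.053, 0.0], [0.0, 0.053, 0.0], [0.0, 0.053, 0.0], [-0.0, 0.0, 0.0], [-0.0, 0.0, 0.0]]
[np.float64(0.5669268665523942), np.float64(-0.23020525955623186), np.float64(0.14660120062193402)]
19
offset [[-0.0, 0.71, 2.4], [0.0, 0.17, 0.66], [-0.0, 0.22, 0.64], [0.0, 0.27, 0.62], [-0.0, 0.32, 0.6], [0.0, 0.36, 0.57], [-0.0, 0.41, 0.54], [0.0, 0.45, 0.51], [-0.0, 0.49, 0.47], [0.0, 0.52, 0.44], [-0.0, 0.56, 0.56], [0.0, 0.58, 0.52], [-0.0, 0.61, 0.47], [0.0, 0.63, 0.42], [-0.0, 0.65, 0.37], [0.0, 0.66, 0.32], [0.0, 0.67, 0.13], [-0.0, 0.68, 0.04], [0.0, 0.68, -0.02]]
delta_rot [[0.0, 0.0, 0.0], [0.0, 0.0, 0.0], [0.0, 0.0, 0.0], [0.0, 0.0, 0.0], [0.0, 0.0, 0.0], [0.0, 0.0, 0.0], [0.0, 0.0, 0.0], [0.0, 0.0, 0.0], [0.0, 0.0, 0.0], [0.0, 0.0, 0.0], [0.0, 0.0, 0.0], [0.0, 0.0, 0.0], [0.0, 0.0, 0.0], [0.0, 0.0, 0.0], [0.0, 0.0, 0.0], [0.0, 0.0, 0.0], [0.0, 0.0, 0.0], [0.0, 0.0, 0.0], [0.0, 0.0, 0.0]]
```

Call:
move_arm:
  offset:
    - [-2.33, 0.38, 4.05]
    - [-2.54, 0.38, 3.92]
    - [-2.74, 0.38, 3.78]
    - [-2.94, 0.38, 3.63]
    - [-3.13, 0.38, 3.47]
    - [-3.31, 0.38, 3.3]
    - [-3.48, 0.38, 3.12]
    - [-3.64, 0.38, 2.93]
    - [-3.79, 0.38, 2.73]
    - [-3.93, 0.38, 2.52]
    - [-4.06, 0.38, 2.31]
    - [0, 0, 0]
    - [0, 2.67, 0]
    - [0, 2.67, 0]
    - [0, 0, 0]
  delta_rot:
    - [0, 0.053, 0]
    - [0, 0.053, 0]
    - [0, 0.053, 0]
    - [0, 0.053, 0]
    - [0, 0.053, 0]
    - [0, 0.053, 0]
    - [0, 0.053, 0]
    - [0, 0.053, 0]
    - [0, 0.053, 0]
    - [0, 0.053, 0]
    - [0, 0.053, 0]
    - [0, 0, 0]
    - [0, 0, 0]
    - [0, 0, 0]
    - [0, 0, 0]
  jaw: [0, 0, 0, 0, 0, 0, 0, 0, 0, 0, 0, 0, 0, 0, 0]

```text
time: 2.98
position: [0.5644, -0.2298, 0.1446]
tool_rot: [-1.576, 0.002, -1.786]
wrist_force: [0.1, -0.1, -0.1]
grip_width: 0.0
```

```bash
python3 - <<'E'
from h import *
o=get_obs();print(o["time"],o["position"],o["tool_rot"],o["wrist_force"],o["grip_width"])
b=grab_frame("scene")["color"];w=grab_frame("wrist")["color"]
cv2.imwrite("pics/s1.png",np.hstack([cv2.resize(b[60:250,185:400],None,fx=2,fy=2),cv2.resize(w[:380],None,fx=.58,fy=1)]))
E
```

```text
2.975 [ 0.56437937 -0.22981684  0.14455239] [-1.57620603e+00  1.57793521e-03 -1.78563447e+00] [ 0.0693797  -0.08847975 -0.13808198] 9.3247199282969e-06
```

View pics/s1.png

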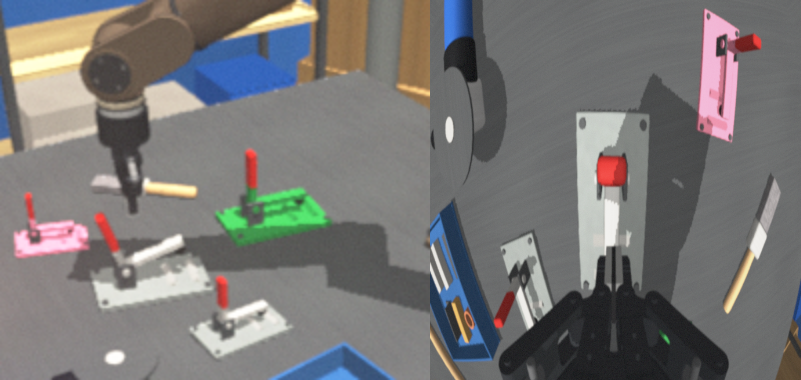

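The closed fingertips are just robot-side of the big grey fixture's handle. In the wrist view the red handle is centred ahead of them (612,170 in the pic). Next I'll push it open.

Call:
move_arm:
  offset:
    - [0, 0.71, 2.4]
    - [0, 0.17, 0.66]
    - [0, 0.22, 0.64]
    - [0, 0.27, 0.62]
    - [0, 0.32, 0.6]
    - [0, 0.36, 0.57]
    - [0, 0.41, 0.54]
    - [0, 0.45, 0.51]
    - [0, 0.49, 0.47]
  delta_rot:
    - [0, 0, 0]
    - [0, 0, 0]
    - [0, 0, 0]
    - [0, 0, 0]
    - [0, 0, 0]
    - [0, 0, 0]
    - [0, 0, 0]
    - [0, 0, 0]
    - [0, 0, 0]
  jaw: [0, 0, 0, 0, 0, 0, 0, 0, 0]

```text
time: 4.2
position: [0.6356, -0.245, 0.1129]
tool_rot: [-1.57, -0.0, -1.785]
wrist_force: [-0.6, -0.5, 5.2]
grip_width: 0.0003
```

Call:
move_arm:
  offset:
    - [0, 0.52, 0.44]
    - [0, 0.56, 0.56]
    - [0, 0.58, 0.52]
    - [0, 0.61, 0.47]
    - [0, 0.63, 0.42]
    - [0, 0.65, 0.37]
    - [0, 0.66, 0.32]
    - [0, 0.67, 0.13]
    - [0, 0.68, 0.04]
    - [0, 0.68, 0]
    - [0, 0, 0]
  delta_rot:
    - [0, 0, 0]
    - [0, 0, 0]
    - [0, 0, 0]
    - [0, 0, 0]
    - [0, 0, 0]
    - [0, 0, 0]
    - [0, 0, 0]
    - [0, 0, 0]
    - [0, 0, 0]
    - [0, 0, 0]
    - [0, 0, 0]
  jaw: [0, 0, 0, 0, 0, 0, 0, 0, 0, 0, 0]

```text
time: 5.58
position: [0.6669, -0.2518, 0.0499]
tool_rot: [-1.57, -0.0, -1.785]
wrist_force: [-0.5, 0.7, -0.2]
grip_width: -0.0002
```

```bash
python3 - <<'E'
from h import *
o=get_obs();print(o["time"],o["position"],o["tool_rot"],o["wrist_force"],o["grip_width"])
b=grab_frame("scene")["color"];w=grab_frame("wrist")["color"]
cv2.imwrite("pics/s2.png",np.hstack([cv2.resize(b[60:250,185:400],None,fx=2,fy=2),cv2.resize(w[:380],None,fx=.58,fy=1)]))
E
```

```text
5.575 [ 0.66688672 -0.25178493  0.04988606] [-1.57033064e+00 -6.61536236e-05 -1.78501438e+00] [-0.47240403  0.67953309 -0.17664241] -0.00023064105100783754
```

View pics/s2.png

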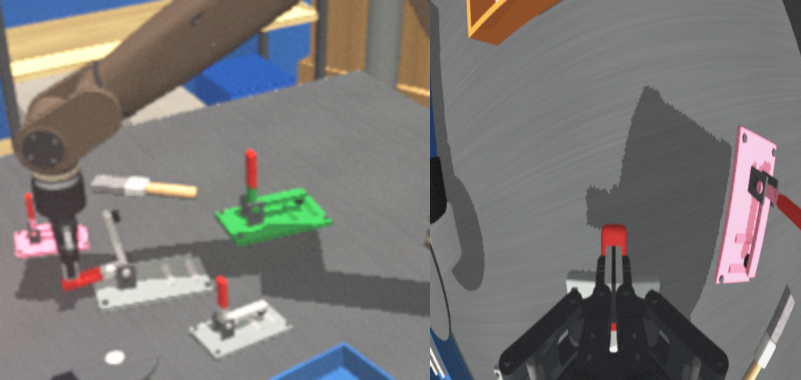

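```bash
python3 - <<'E'
from h import *
rows([(.665,-.2518,.22,-1.785),(.447,.224,.18,-1.62)],vmax=5)
E
```

```text
15
offset [[0.01, -4.25, -0.04], [0.01, -4.25, -0.04], [0.01, -4.25, -0.04], [0.01, -4.25, -0.04], [-3.81, 0.36, -2.86], [-3.85, 0.36, -2.8], [-3.89, 0.36, -2.74], [-3.93, 0.36, -2.68], [-3.97, 0.36, -2.62], [-4.01, 0.36, -2.56], [-4.05, 0.36, -2.5], [-4.08, 0.36, -2.44], [-4.12, 0.36, -2.38], [-4.16, 0.36, -2.32], [-4.19, 0.36, -2.26]]
delta_rot [[0.0, -0.0, 0.0], [0.0, -0.0, 0.0], [0.0, -0.0, 0.0], [0.0, -0.0, 0.0], [0.0, -0.015, -0.0], [0.0, -0.015, -0.0], [0.0, -0.015, -0.0], [0.0, -0.015, -0.0], [0.0, -0.015, -0.0], [0.0, -0.015, -0.0], [0.0, -0.015, -0.0], [0.0, -0.015, -0.0], [0.0, -0.015, -0.0], [0.0, -0.015, -0.0], [0.0, -0.015, -0.0]]
```

Call:
move_arm:
  offset:
    - [0, -4.25, 0]
    - [0, -4.25, 0]
    - [0, -4.25, 0]
    - [0, -4.25, 0]
    - [-3.81, 0.36, -2.86]
    - [-3.85, 0.36, -2.8]
    - [-3.89, 0.36, -2.74]
    - [-3.93, 0.36, -2.68]
    - [-3.97, 0.36, -2.62]
    - [-4.01, 0.36, -2.56]
    - [-4.05, 0.36, -2.5]
    - [-4.08, 0.36, -2.44]
    - [-4.12, 0.36, -2.38]
    - [-4.16, 0.36, -2.32]
    - [-4.19, 0.36, -2.26]
    - [0, 0, 0]
    - [0, 0, 0]
    - [0, 0, 0]
  delta_rot:
    - [0, 0, 0]
    - [0, 0, 0]
    - [0, 0, 0]
    - [0, 0, 0]
    - [0, -0.015, 0]
    - [0, -0.015, 0]
    - [0, -0.015, 0]
    - [0, -0.015, 0]
    - [0, -0.015, 0]
    - [0, -0.015, 0]
    - [0, -0.015, 0]
    - [0, -0.015, 0]
    - [0, -0.015, 0]
    - [0, -0.015, 0]
    - [0, -0.015, 0]
    - [0, 0, 0]
    - [0, 0, 0]
    - [0, 0, 0]
  jaw: [0, 0, 0, 0, 0, 0, 0.2, 0.42, 0.42, 0.42, 0.42, 0.42, 0.42, 0.42, 0.42, 0.42, 0.42, 0.42]

```text
time: 7.92
position: [0.4495, 0.2233, 0.1813]
tool_rot: [-1.57, -0.0, -1.622]
wrist_force: [-0.1, -0.4, 0.3]
grip_width: 0.0362
```

```bash
cat >> h.py <<'E'
def wproj(f,o,P):
    """world pts -> wrist fisheye px"""
    H=np.array(f["hand_eye"]); Rt=R.from_euler('xyz',o["tool_rot"]).as_matrix()
    pt=(np.array(P).reshape(-1,3)-o["position"])@Rt
    pc=(pt-H[:3,3])@H[:3,:3]
    r=np.hypot(pc[:,0],pc[:,1]); th=np.arctan2(r,pc[:,2]); k=np.where(r>1e-9,th/np.maximum(r,1e-9),0)
    return np.c_[f["cx"]+f["fx"]*k*pc[:,0],f["cy"]+f["fy"]*k*pc[:,1]]
def wat_z(f,o,u,v,z):
    H=np.array(f["hand_eye"]); Rt=R.from_euler('xyz',o["tool_rot"]).as_matrix()
    a=np.array([(u-f["cx"])/f["fx"],(v-f["cy"])/f["fy"]]); th=np.linalg.norm(a); 
    d=np.r_[a/th*np.sin(th),np.cos(th)]
    d=Rt@H[:3,:3]@d; c=o["position"]+Rt@H[:3,3]
    return c+d*(z-c[2])/d[2]
E
python3 - <<'E'
from h import *
o=get_obs();w=grab_frame("wrist");f=w["color"];print(o["time"],o["position"],o["tool_rot"],o["grip_width"])
cv2.imwrite("pics/w3.png",f)
hsv=cv2.cvtColor(f,cv2.COLOR_BGR2HSV); m=cv2.inRange(hsv,(12,110,120),(32,255,255))
k=look_for(w,"brass_bar"); print(k)
for c in cv2.findContours(m,0,1)[0]:
    if cv2.contourArea(c)>300:
        print(cv2.contourArea(c),cv2.minAreaRect(c))
        P=np.array([wat_z(w,o,u,v,.025)[:2] for u,v in c.reshape(-1,2)],np.float32); print(cv2.minAreaRect(P*1000))
f=grab_frame("top");cv2.imwrite("pics/t3.png",cv2.resize(f["color"][110:300,210:480],None,fx=2.9,fy=2.9))
E
```

```text
7.925 [0.44952556 0.22326066 0.18130979] [-1.57018136e+00 -9.15126760e-05 -1.62153199e+00] 0.036185019853307125
[{'extent': [303.7, 144.2, 326.4, 223.8], 'confidence': 0.84}]
1387.0 ((313.5, 183.0), (78.0, 19.0), 90.0)
((448.492431640625, 225.8719482421875), (17.951236724853516, 79.14380645751953), 87.42652893066406)
```

View pics/w3.png

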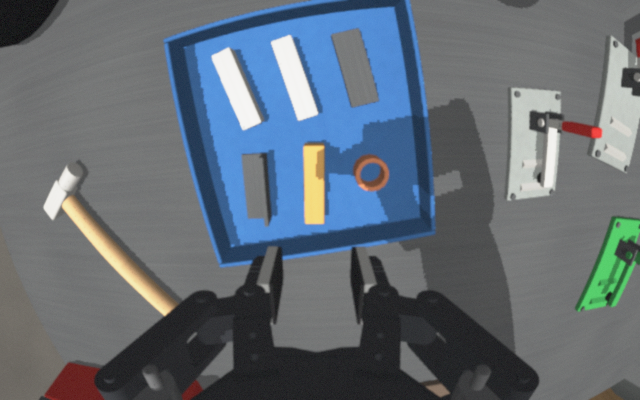

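View pics/t3.png

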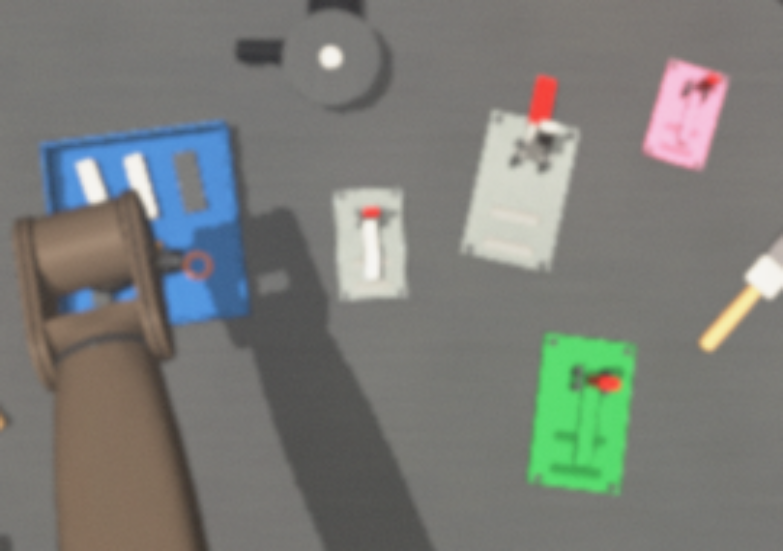

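```bash
python3 - <<'E'
from h import *
rows([(.448,.2255,.07,-1.618),(.448,.2255,.021,-1.618,1.3)],vmax=3)
E
```

```text
8
offset [[-0.05, 2.78, -0.04], [-0.05, 2.78, -0.04], [-0.05, 2.78, -0.04], [-0.05, 2.78, -0.04], [0.0, 1.23, -0.0], [0.0, 1.23, -0.0], [0.0, 1.23, -0.0], [0.0, 1.23, -0.0]]
delta_rot [[-0.0, -0.001, -0.0], [-0.0, -0.001, -0.0], [-0.0, -0.001, -0.0], [-0.0, -0.001, -0.0], [-0.0, 0.0, -0.0], [-0.0, 0.0, -0.0], [-0.0, 0.0, -0.0], [-0.0, 0.0, -0.0]]
```

Call:
move_arm:
  offset:
    - [-0.05, 2.78, -0.04]
    - [-0.05, 2.78, -0.04]
    - [-0.05, 2.78, -0.04]
    - [-0.05, 2.78, -0.04]
    - [0, 1.23, 0]
    - [0, 1.23, 0]
    - [0, 1.23, 0]
    - [0, 1.23, 0]
    - [0, 0, 0]
    - [0, 0, 0]
  delta_rot:
    - [0, 0, 0]
    - [0, 0, 0]
    - [0, 0, 0]
    - [0, 0, 0]
    - [0, 0, 0]
    - [0, 0, 0]
    - [0, 0, 0]
    - [0, 0, 0]
    - [0, 0, 0]
    - [0, 0, 0]
  jaw: [0.42, 0.42, 0.42, 0.42, 0.42, 0.42, 0.42, 0.42, 0.42, 0.42]

```text
time: 9.32
position: [0.4477, 0.2264, 0.021]
tool_rot: [-1.57, 0.0, -1.62]
wrist_force: [0.7, 0.2, 0.0]
grip_width: 0.0358
```

```bash
python3 - <<'E'
from h import *
o=get_obs();w=grab_frame("wrist");f=w["color"];print(o["position"],o["wrist_force"])
cv2.imwrite("pics/w4.png",f)
E
```

```text
[0.44766878 0.22635538 0.02101236] [0.67387152 0.20045088 0.02444263]
```

View pics/w4.png

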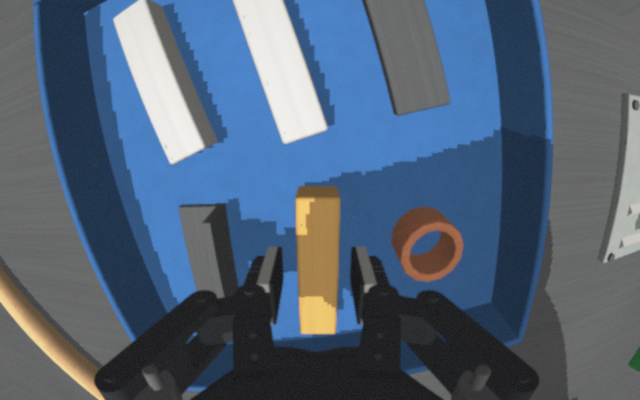

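The brass bar (318, rows 186–333) stands between the pads, with clear gaps to the angle piece and the collar. I'll grip it and lift.

Call:
move_arm:
  offset:
    - [0, 0, 0]
    - [0, 0, 0]
    - [0, 0, 0]
    - [0, 0, 0]
    - [0, 0, 0]
    - [0, -1.5, 0]
    - [0, -3, 0]
    - [0, -4, 0]
    - [0, -4, 0]
    - [0, 0, 0]
  delta_rot:
    - [0, 0, 0]
    - [0, 0, 0]
    - [0, 0, 0]
    - [0, 0, 0]
    - [0, 0, 0]
    - [0, 0, 0]
    - [0, 0, 0]
    - [0, 0, 0]
    - [0, 0, 0]
    - [0, 0, 0]
  jaw: [0, 0, 0, 0, 0, 0, 0, 0, 0, 0]
  grip_force: 60

```text
time: 10.62
position: [0.4494, 0.2268, 0.1493]
tool_rot: [-1.563, 0.002, -1.62]
wrist_force: [0.1, -0.6, -3.2]
grip_width: 0.0183
```

```bash
python3 - <<'E'
from h import *
o=get_obs();w=grab_frame("wrist");f=w["color"];print(o["position"],o["wrist_force"],o["torque"],o["tool_rot"])
cv2.imwrite("pics/w5.png",f)
E
```

```text
[0.44940843 0.22682178 0.14931262] [ 0.08118595 -0.55213607 -3.16095553] [-0.01063684  0.00724199 -0.0233426 ] [-1.56333693  0.00242861 -1.61992341]
```

View pics/w5.png

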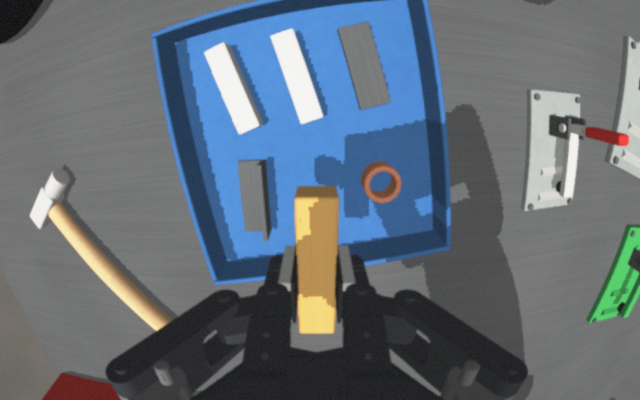

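```bash
python3 - <<'E'
from h import *
o=get_obs();w=grab_frame("wrist")
z=o["position"][2]+.004
Rt=R.from_euler('xyz',o["tool_rot"])
for u,v in((316,198),(318,333),(297,265),(340,265)):
    P=wat_z(w,o,u,v,z); print(u,v,Rt.inv().apply(P-o["position"]).round(4))
f=grab_frame("top"); c=f["color"][130:230,355:425]; cv2.imwrite("pics/t5.png",cv2.resize(c,None,fx=6,fy=6,interpolation=cv2.INTER_CUBIC))
d=fixpts(*FX,1.7);L=d['L']
print(proj(f,[L(-.055+s,e,.0185) for s in(-.0195,.0195) for e in(-.03,.03)]).round(1))
E
```

```text
316 198 [-0.0001 -0.0039  0.0391]
318 333 [ 0.0009 -0.0041 -0.0397]
297 265 [-0.0093 -0.004   0.0052]
340 265 [ 0.0114 -0.004   0.0052]
[[394.1 196.3]
 [377.3 192.7]
 [396.3 185.4]
 [379.6 181.9]]
```

View pics/t5.png

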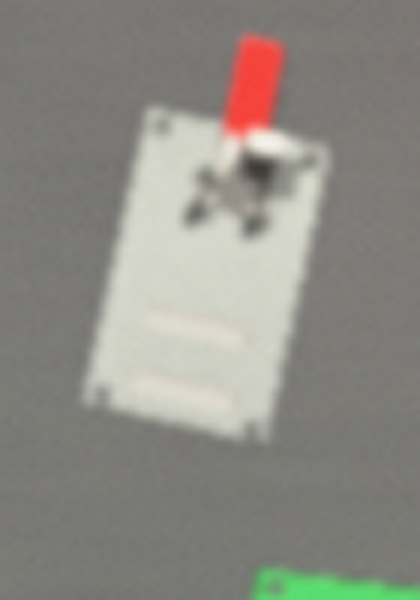

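```bash
python3 - <<'E'
from h import *
rows([(.41,-.195,.19,-1.788)],vmax=5)
E
```

```text
9
offset [[4.69, -0.51, -0.17], [4.69, -0.51, -0.08], [4.69, -0.51, 0.01], [4.69, -0.51, 0.09], [4.69, -0.51, 0.18], [4.68, -0.51, 0.27], [4.68, -0.51, 0.36], [4.67, -0.51, 0.44], [4.66, -0.51, 0.53]]
delta_rot [[0.0, 0.019, 0.0], [0.0, 0.019, 0.0], [0.0, 0.019, 0.0], [0.0, 0.019, 0.0], [0.0, 0.019, 0.0], [0.0, 0.019, 0.0], [0.0, 0.019, 0.0], [0.0, 0.019, 0.0], [0.0, 0.019, 0.0]]
```

Call:
move_arm:
  offset:
    - [4.69, -0.51, -0.17]
    - [4.69, -0.51, -0.08]
    - [4.69, -0.51, 0.01]
    - [4.69, -0.51, 0.09]
    - [4.69, -0.51, 0.18]
    - [4.68, -0.51, 0.27]
    - [4.68, -0.51, 0.36]
    - [4.67, -0.51, 0.44]
    - [4.66, -0.51, 0.53]
    - [0, 0, 0]
    - [0, 0, 0]
    - [0, 0, 0]
  delta_rot:
    - [0, 0.019, 0]
    - [0, 0.019, 0]
    - [0, 0.019, 0]
    - [0, 0.019, 0]
    - [0, 0.019, 0]
    - [0, 0.019, 0]
    - [0, 0.019, 0]
    - [0, 0.019, 0]
    - [0, 0.019, 0]
    - [0, 0, 0]
    - [0, 0, 0]
    - [0, 0, 0]
  jaw: [0, 0, 0, 0, 0, 0, 0, 0, 0, 0, 0, 0]

```text
time: 12.28
position: [0.4104, -0.193, 0.1902]
tool_rot: [-1.573, 0.001, -1.79]
wrist_force: [-0.2, 0.4, -2.2]
grip_width: 0.0183
```

```bash
python3 - <<'E'
from h import *
o=get_obs();w=grab_frame("wrist");f=w["color"].copy();print(o["time"],o["position"],o["tool_rot"],o["grip_width"])
cv2.imwrite("pics/w6raw.png",f)
d=fixpts(*FX,1.7);L=d['L']
pts=[d['c1'],d['c2'],d['c3'],d['c4']]+[L(-.055+s,e,.0185) for s in(-.0195,.0195) for e in(-.03,.03)]
px=wproj(w,o,pts);print(px.round(1).tolist())
g=cv2.resize(f[60:280,200:440],None,fx=3.3,fy=2.7*3.3/2.7 if 0 else 2.7,interpolation=cv2.INTER_CUBIC)
g2=g.copy()
for p in px: cv2.circle(g2,(int((p[0]+.5-200)*3.3),int((p[1]+.5-60)*2.7)),3,(255,0,255),1)
cv2.imwrite("pics/w6.png",g2); cv2.imwrite("pics/w6b.png",g)
E
```

```text
12.275 [ 0.41036604 -0.19295454  0.19024433] [-1.57323705e+00  1.43239332e-03 -1.78959586e+00] 0.018304817923961218
[[373.5, 131.1], [264.5, 131.2], [373.2, -37.5], [264.1, -37.6], [350.0, 110.7], [288.2, 110.7], [350.3, 71.1], [287.7, 71.1]]
```

View pics/w6.png

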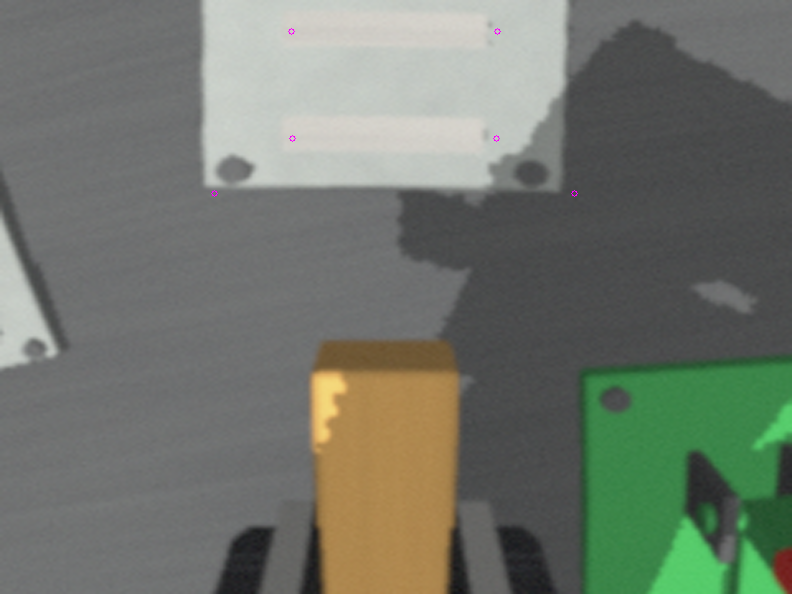

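```bash
python3 - <<'E'
from h import *
from scipy.optimize import least_squares
o=get_obs();w=grab_frame("wrist")
U=lambda a,b:np.array([200+a/3.3-.5,60+b/2.7-.5])
ob=[((-.095,-.055,.012),U(563,190)),((-.095,.055,.012),U(204,187)),
((-.0745,-.03,.0165),U(485,135)),((-.0745,.03,.0165),U(284,134)),((-.0355,-.03,.0165),U(488,31)),((-.0355,.03,.0165),U(286,29))]
def res(p):
    L=fixpts(*p,1.7)['L']; return (wproj(w,o,[L(*a) for a,_ in ob])-np.array([b for _,b in ob])).ravel()
r=least_squares(res,FX); print(r.x,r.fun.round(1)); print(fixpts(*r.x,1.7)['nest'])
E
```

```text
[ 0.55166928 -0.22501972 -0.23137142] [ 0.2  0.7  0.1  0.5  0.3  0.2 -0.1 -0.2  0.2 -0.6 -0.6 -0.6]
[ 0.49813487 -0.21240753  0.012     ]
```

```bash
python3 - <<'E'
from h import *
rows([(.4975,-.2125,.13,-.231),(.4975,-.2125,.07,-.231,3)])
E
```

```text
12
offset [[0.0, 0.61, 0.89], [0.14, 0.61, 0.88], [0.27, 0.61, 0.85], [0.4, 0.61, 0.79], [0.52, 0.61, 0.72], [0.63, 0.61, 0.63], [0.72, 0.61, 0.53], [0.79, 0.61, 0.41], [0.84, 0.61, 0.28], [0.88, 0.61, 0.15], [-0.0, 3.0, -0.0], [-0.0, 3.0, -0.0]]
delta_rot [[0.0, -0.156, -0.0], [0.0, -0.156, -0.0], [0.0, -0.156, -0.0], [0.0, -0.156, -0.0], [0.0, -0.156, -0.0], [0.0, -0.156, -0.0], [0.0, -0.156, -0.0], [0.0, -0.156, -0.0], [0.0, -0.156, -0.0], [0.0, -0.156, -0.0], [-0.0, 0.0, 0.0], [-0.0, 0.0, 0.0]]
```

Call:
move_arm:
  offset:
    - [0, 0.61, 0.89]
    - [0.14, 0.61, 0.88]
    - [0.27, 0.61, 0.85]
    - [0.4, 0.61, 0.79]
    - [0.52, 0.61, 0.72]
    - [0.63, 0.61, 0.63]
    - [0.72, 0.61, 0.53]
    - [0.79, 0.61, 0.41]
    - [0.84, 0.61, 0.28]
    - [0.88, 0.61, 0.15]
    - [0, 3, 0]
    - [0, 3, 0]
    - [0, 0, 0]
    - [0, 0, 0]
  delta_rot:
    - [0, -0.156, 0]
    - [0, -0.156, 0]
    - [0, -0.156, 0]
    - [0, -0.156, 0]
    - [0, -0.156, 0]
    - [0, -0.156, 0]
    - [0, -0.156, 0]
    - [0, -0.156, 0]
    - [0, -0.156, 0]
    - [0, -0.156, 0]
    - [0, 0, 0]
    - [0, 0, 0]
    - [0, 0, 0]
    - [0, 0, 0]
  jaw: [0, 0, 0, 0, 0, 0, 0, 0, 0, 0, 0, 0, 0, 0]

```text
time: 14.12
position: [0.4985, -0.2138, 0.0717]
tool_rot: [-1.571, -0.001, -0.23]
wrist_force: [-0.4, -0.3, -2.0]
grip_width: 0.0181
```

```bash
python3 - <<'E'
from h import *
o=get_obs();w=grab_frame("wrist");f=w["color"].copy();print(o["time"],o["position"],o["tool_rot"],o["wrist_force"])
s=grab_frame("scene");b=s["color"]
d=fixpts(.5517,-.225,-.2314,1.7);L=d['L']
px=wproj(w,o,[L(-.055+e,q,.0185) for e in(-.0195,.0195) for q in(-.03,.03)]+[d[c] for c in('c1','c2','c3','c4')]);print(px.round(0).tolist())
for p in px: cv2.circle(f,(int(p[0]),int(p[1])),3,(255,0,255),1)
cv2.imwrite("pics/w7.png",f);cv2.imwrite("pics/s7.png",cv2.resize(b[110:240,200:340],None,fx=4.5,fy=4.5,interpolation=cv2.INTER_CUBIC))
rows([(.4975,-.2125,.030,-.231)],vmax=1)
E
```

```text
14.125 [ 0.49849898 -0.21384165  0.07165978] [-1.57134149e+00 -1.44671287e-03 -2.30144736e-01] [-0.38603348 -0.31738579 -1.97448822]
[[288.0, 265.0], [285.0, 181.0], [344.0, 265.0], [348.0, 181.0], [263.0, 288.0], [253.0, 141.0], [485.0, 280.0], [511.0, 148.0]]
5
offset [[-0.04, 0.85, 0.03], [-0.04, 0.85, 0.03], [-0.04, 0.85, 0.03], [-0.04, 0.85, 0.03], [-0.04, 0.85, 0.03]]
delta_rot [[0.0, 0.0, 0.001], [0.0, 0.0, 0.001], [0.0, 0.0, 0.001], [0.0, 0.0, 0.001], [0.0, 0.0, 0.001]]
```

View pics/w7.png

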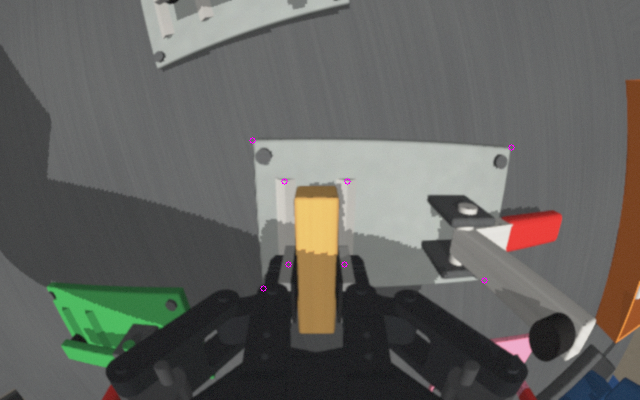

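View pics/s7.png

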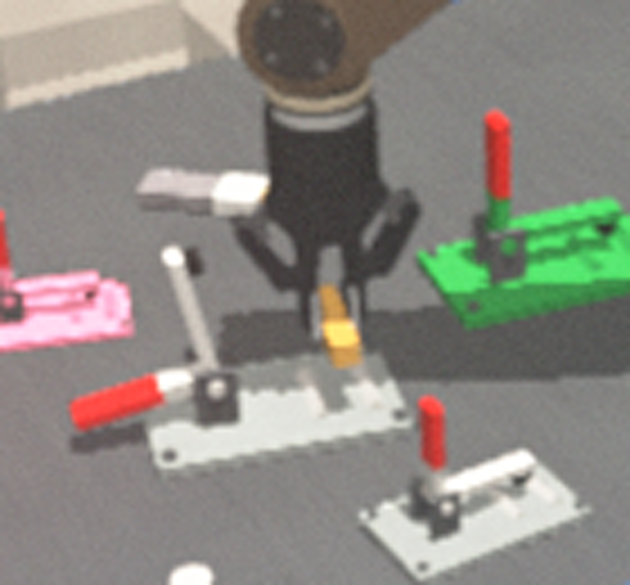

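The predicted plate corners and ridges line up with the wrist image (ridges at columns 285 and 348, bar between them). Descending.

Call:
move_arm:
  offset:
    - [-0.04, 0.85, 0.03]
    - [-0.04, 0.85, 0.03]
    - [-0.04, 0.85, 0.03]
    - [-0.04, 0.85, 0.03]
    - [-0.04, 0.75, 0.03]
    - [0, 0, 0]
    - [0, 0, 0]
  delta_rot:
    - [0, 0, 0]
    - [0, 0, 0]
    - [0, 0, 0]
    - [0, 0, 0]
    - [0, 0, 0]
    - [0, 0, 0]
    - [0, 0, 0]
  jaw: [0, 0, 0, 0, 0, 0, 0]

```text
time: 15.1
position: [0.4962, -0.212, 0.029]
tool_rot: [-1.571, -0.0, -0.231]
wrist_force: [-0.2, -0.7, -3.3]
grip_width: 0.0184
```

Call:
move_arm:
  offset:
    - [0, 0, 0]
    - [0, 0, 0]
    - [0, 0, 0]
    - [0, 0, 0]
    - [0, 0, 0]
  delta_rot:
    - [0, 0, 0]
    - [0, 0, 0]
    - [0, 0, 0]
    - [0, 0, 0]
    - [0, 0, 0]
  jaw: [0.26, 0.3, 0.36, 0.42, 0.42]

```text
time: 15.72
position: [0.4961, -0.2119, 0.0291]
tool_rot: [-1.571, 0.0, -0.231]
wrist_force: [-0.2, 0.9, 1.2]
grip_width: 0.036
```

Call:
move_arm:
  offset:
    - [0, -1, 0]
    - [0, -2, 0]
    - [0, -4, 0]
    - [0, -4, 0]
    - [0, -4, 0]
    - [0, -3, -3]
    - [0, -2, -4]
    - [0, 0, -4]
    - [0, 0, 0]
    - [0, 0, 0]
  delta_rot:
    - [0, 0, 0]
    - [0, 0, 0]
    - [0, 0, 0]
    - [0, 0, 0]
    - [0, 0, 0]
    - [0, 0, 0]
    - [0, 0, 0]
    - [0, 0, 0]
    - [0, 0, 0]
    - [0, 0, 0]
  jaw: [0.42, 0.42, 0.42, 0.42, 0.42, 0.42, 0.42, 0.2, 0, 0]

```text
time: 16.98
position: [0.4707, -0.3185, 0.2291]
tool_rot: [-1.57, 0.0, -0.231]
wrist_force: [-0.1, -0.4, -0.1]
grip_width: 0.0001
```

```bash
python3 - <<'E'
from h import *
o=get_obs();w=grab_frame("wrist");f=w["color"].copy();print(o["time"],o["position"],o["tool_rot"],o["wrist_force"])
s=grab_frame("scene");b=s["color"]
d=fixpts(.5517,-.225,-.2314,1.7);L=d['L']
Q=[L(-.055+e,q,.032) for e in(-.01,.01) for q in(-.04,.04)]+[d['he'],d['ae']]
px=wproj(w,o,Q);print(px.round(0).tolist())
for p in px: cv2.circle(f,(int(p[0]),int(p[1])),3,(255,0,255),1)
g=b.copy();
cv2.imwrite("pics/w8.png",f);cv2.imwrite("pics/s8.png",cv2.resize(b[110:240,200:340],None,fx=4.5,fy=4.5,interpolation=cv2.INTER_CUBIC))
E
```

```text
16.975 [ 0.47074972 -0.31851299  0.22908468] [-1.57005998e+00  4.04829396e-04 -2.31280842e-01] [-0.10502522 -0.35012476 -0.08768522]
[[310.0, 110.0], [310.0, 36.0], [329.0, 110.0], [329.0, 36.0], [484.0, 85.0], [461.0, 69.0]]
```

View pics/w8.png

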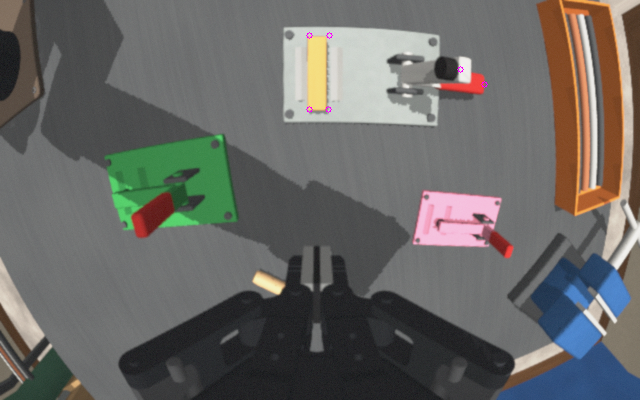

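View pics/s8.png

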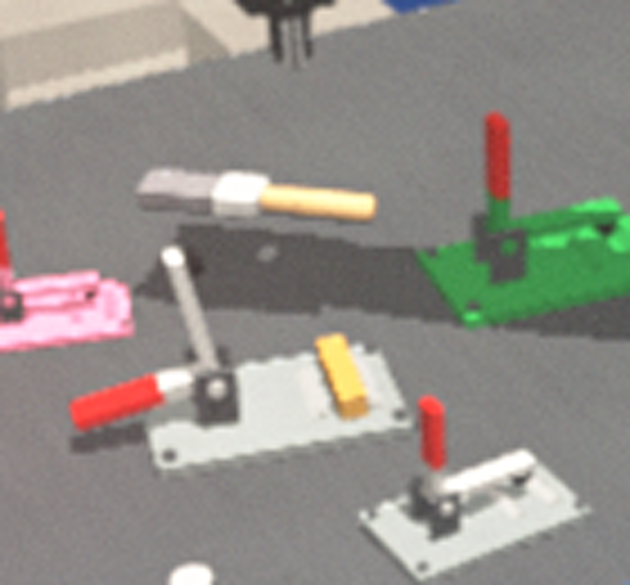

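The bar lies flat between the ridges (wrist 310–328, rows 36–110), with its ends matching the nest's centre. Now I'll close the clamp, starting behind the upright arm.

```bash
sed -i 's/^FX=.*/FX=(0.5517,-0.225,-0.2314)/' h.py; cat > cl.py <<'E'
from h import *
def tc(th,r=.082,half=.011,gap=0):
    cx=.035-r*np.cos(th)+(.006+gap)*np.sin(th); cz=.045+r*np.sin(th)+(.006+gap)*np.cos(th)
    s=half*np.clip((th-.1)/.6,0,1)
    return fw(cx+s,0,cz+.011)
y=FX[2]-np.pi/2
E
python3 - <<'E'
from cl import *
a=fw(.035+.055,0,.132)
rows([(a[0],a[1],.22,y),(*a,y)],vmax=5)
w=[(*tc(t),y) for t in np.linspace(1.72,.12,22)]
print([np.round(fw(.035+.055,0,.132),3)], np.round(w[0],3))
rows(w,pose=(*a,y),vmax=3)
E
```

```text
12
offset [[1.47, 0.09, 1.09], [1.29, 0.09, 1.3], [1.07, 0.09, 1.49], [0.82, 0.09, 1.64], [0.55, 0.09, 1.75], [0.27, 0.09, 1.81], [-0.01, 0.09, 1.83], [-0.3, 0.09, 1.81], [-0.58, 0.09, 1.74], [-0.85, 0.09, 1.62], [-0.0, 4.4, 0.0], [0.0, 4.4, 0.0]]
delta_rot [[-0.0, 0.157, -0.0], [-0.0, 0.157, -0.0], [-0.0, 0.157, -0.0], [-0.0, 0.157, -0.0], [-0.0, 0.157, -0.0], [-0.0, 0.157, -0.0], [-0.0, 0.157, -0.0], [-0.0, 0.157, -0.0], [-0.0, 0.157, -0.0], [-0.0, 0.157, -0.0], [0.0, -0.0, 0.0], [0.0, -0.0, 0.0]]
[array([ 0.639, -0.246,  0.132])] [ 0.614 -0.24   0.136 -1.802]
22
offset [[-0.0, -0.42, -2.59], [0.0, -0.11, -0.62], [-0.0, -0.07, -0.62], [-0.0, -0.02, -0.63], [0.0, 0.03, -0.63], [0.0, 0.08, -0.62], [-0.0, 0.12, -0.61], [-0.0, 0.17, -0.6], [0.0, 0.21, -0.59], [-0.0, 0.26, -0.57], [-0.0, 0.3, -0.55], [-0.0, 0.34, -0.52], [0.0, 0.38, -0.5], [-0.0, 0.42, -0.47], [-0.0, 0.45, -0.52], [0.0, 0.48, -0.54], [-0.0, 0.51, -0.5], [0.0, 0.54, -0.46], [0.0, 0.56, -0.42], [0.0, 0.58, -0.37], [-0.0, 0.6, -0.33], [0.0, 0.61, -0.28]]
delta_rot [[0.0, 0.0, 0.0], [0.0, 0.0, 0.0], [0.0, 0.0, 0.0], [0.0, 0.0, 0.0], [0.0, 0.0, 0.0], [0.0, 0.0, 0.0], [0.0, 0.0, 0.0], [0.0, 0.0, 0.0], [0.0, 0.0, 0.0], [0.0, 0.0, 0.0], [0.0, 0.0, 0.0], [0.0, 0.0, 0.0], [0.0, 0.0, 0.0], [0.0, 0.0, 0.0], [0.0, 0.0, 0.0], [0.0, 0.0, 0.0], [0.0, 0.0, 0.0], [0.0, 0.0, 0.0], [0.0, 0.0, 0.0], [0.0, 0.0, 0.0], [0.0, 0.0, 0.0], [0.0, 0.0, 0.0]]
```

Call:
move_arm:
  offset:
    - [1.47, 0.09, 1.09]
    - [1.29, 0.09, 1.3]
    - [1.07, 0.09, 1.49]
    - [0.82, 0.09, 1.64]
    - [0.55, 0.09, 1.75]
    - [0.27, 0.09, 1.81]
    - [0, 0.09, 1.83]
    - [-0.3, 0.09, 1.81]
    - [-0.58, 0.09, 1.74]
    - [-0.85, 0.09, 1.62]
    - [0, 0, 0]
    - [0, 0, 0]
    - [0, 4.4, 0]
    - [0, 4.4, 0]
    - [0, 0, 0]
    - [0, 0, 0]
  delta_rot:
    - [0, 0.157, 0]
    - [0, 0.157, 0]
    - [0, 0.157, 0]
    - [0, 0.157, 0]
    - [0, 0.157, 0]
    - [0, 0.157, 0]
    - [0, 0.157, 0]
    - [0, 0.157, 0]
    - [0, 0.157, 0]
    - [0, 0.157, 0]
    - [0, 0, 0]
    - [0, 0, 0]
    - [0, 0, 0]
    - [0, 0, 0]
    - [0, 0, 0]
    - [0, 0, 0]
  jaw: [0, 0, 0, 0, 0, 0, 0, 0, 0, 0, 0, 0, 0, 0, 0, 0]

```text
time: 19.08
position: [0.6399, -0.2475, 0.134]
tool_rot: [-1.569, -0.001, -1.801]
wrist_force: [-0.4, -0.1, 0.0]
grip_width: -0.0001
```

```bash
python3 - <<'E'
from h import *
o=get_obs();w=grab_frame("wrist");print(o["time"],o["position"],o["tool_rot"],o["wrist_force"])
b=grab_frame("scene")["color"]
cv2.imwrite("pics/s9.png",cv2.resize(b[90:240,190:340],None,fx=4,fy=4,interpolation=cv2.INTER_CUBIC))
E
```

```text
19.075 [ 0.63987097 -0.2475341   0.1340411 ] [-1.56856877e+00 -7.65777100e-04 -1.80060311e+00] [-0.39936877 -0.14541706  0.01583438]
```

View pics/s9.png

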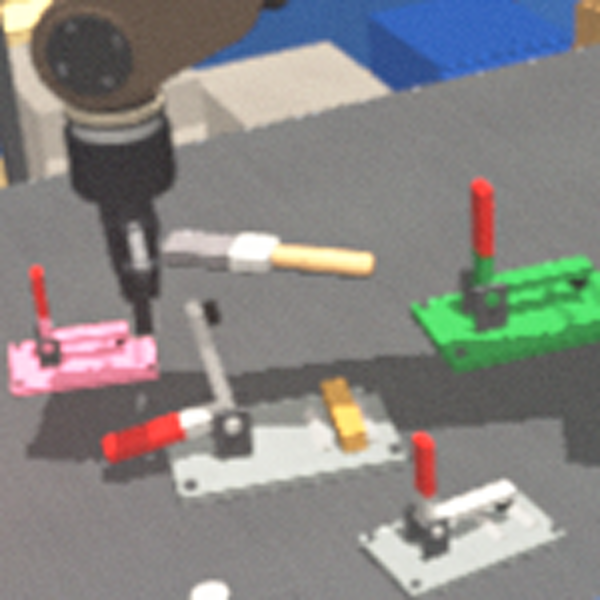

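The fingertips (143,335) are on the far side of the upright arm (205,310), clear of the handle. Next I'll sweep it down.

Call:
move_arm:
  offset:
    - [0, -0.3, -2.59]
    - [0, -0.11, -0.62]
    - [0, -0.07, -0.62]
    - [0, -0.02, -0.63]
    - [0, 0.03, -0.63]
    - [0, 0.08, -0.62]
    - [0, 0.12, -0.61]
    - [0, 0.17, -0.6]
    - [0, 0.21, -0.59]
    - [0, 0.26, -0.57]
    - [0, 0.3, -0.55]
  delta_rot:
    - [0, 0, 0]
    - [0, 0, 0]
    - [0, 0, 0]
    - [0, 0, 0]
    - [0, 0, 0]
    - [0, 0, 0]
    - [0, 0, 0]
    - [0, 0, 0]
    - [0, 0, 0]
    - [0, 0, 0]
    - [0, 0, 0]
  jaw: [0, 0, 0, 0, 0, 0, 0, 0, 0, 0, 0]

```text
time: 20.55
position: [0.5546, -0.2269, 0.1251]
tool_rot: [-1.572, 0.0, -1.801]
wrist_force: [1.2, -0.3, 4.3]
grip_width: 0.0004
```

Call:
move_arm:
  offset:
    - [0, 0.34, -0.52]
    - [0, 0.38, -0.5]
    - [0, 0.42, -0.47]
    - [0, 0.45, -0.52]
    - [0, 0.48, -0.54]
    - [0, 0.51, -0.5]
    - [0, 0.54, -0.46]
    - [0, 0.56, -0.42]
    - [0, 0.58, -0.37]
  delta_rot:
    - [0, 0, 0]
    - [0, 0, 0]
    - [0, 0, 0]
    - [0, 0, 0]
    - [0, 0, 0]
    - [0, 0, 0]
    - [0, 0, 0]
    - [0, 0, 0]
    - [0, 0, 0]
  jaw: [0, 0, 0, 0, 0, 0, 0, 0, 0]

```text
time: 21.68
position: [0.513, -0.2173, 0.0824]
tool_rot: [-1.571, 0.0, -1.801]
wrist_force: [3.0, -0.9, 1.9]
grip_width: 0.0001
```

```bash
python3 - <<'E'
from cl import *
o=get_obs();print(o["time"],o["position"],o["wrist_force"])
print(np.round(tc(.26),4),np.round(tc(.045),4),np.round(tc(0),4))
b=grab_frame("scene")["color"]
cv2.imwrite("pics/s10.png",cv2.resize(b[90:240,190:340],None,fx=4,fy=4,interpolation=cv2.INTER_CUBIC))
rows([(*tc(.1),y),(*tc(.04),y)],vmax=.5)
E
```

```text
21.675 [ 0.51304211 -0.21726952  0.08244524] [ 3.04298164 -0.93229603  1.90411551]
[ 0.513  -0.2159  0.0829] [ 0.5063 -0.2143  0.0657] [ 0.506  -0.2142  0.062 ]
4
offset [[-0.04, 0.38, -0.18], [-0.04, 0.38, -0.18], [-0.04, 0.38, -0.18], [-0.0, 0.49, -0.07]]
delta_rot [[0.001, 0.0, -0.0], [0.001, 0.0, -0.0], [0.001, 0.0, -0.0], [0.0, 0.0, -0.0]]
```

View pics/s10.png

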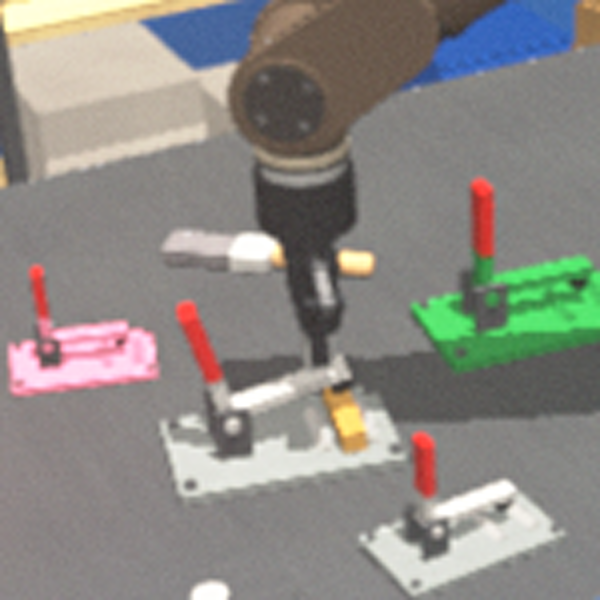

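Call:
move_arm:
  offset:
    - [-0.04, 0.38, -0.18]
    - [-0.04, 0.38, -0.18]
    - [0, 0.38, -0.18]
    - [0, 0.35, -0.07]
    - [0, 0.2, 0]
    - [0, 0, 0]
    - [0, 0, 0]
  delta_rot:
    - [0, 0, 0]
    - [0, 0, 0]
    - [0, 0, 0]
    - [0, 0, 0]
    - [0, 0, 0]
    - [0, 0, 0]
    - [0, 0, 0]
  jaw: [0, 0, 0, 0, 0, 0, 0]

```text
time: 22.6
position: [0.5073, -0.215, 0.066]
tool_rot: [-1.572, 0.0, -1.801]
wrist_force: [-0.8, -0.2, 5.7]
grip_width: -0.0
```

Call:
move_arm:
  offset:
    - [0, 0.15, 0]
    - [0, 0.1, 0]
    - [0, 0, 0]
    - [0, 0, 0]
  delta_rot:
    - [0, 0, 0]
    - [0, 0, 0]
    - [0, 0, 0]
    - [0, 0, 0]
  jaw: [0, 0, 0, 0]

```text
time: 23.1
position: [0.5074, -0.2151, 0.0658]
tool_rot: [-1.574, 0.0, -1.8]
wrist_force: [-4.9, 2.2, 16.9]
grip_width: -0.0
```

It has stopped at the predicted shut height (0.0658 against 0.0657 m) with 17 N. I'll give one more small press, then let go and back off.

Call:
move_arm:
  offset:
    - [0, 0.1, 0]
    - [0, 0, 0]
    - [0, -0.4, 0]
    - [0, -1, 0]
    - [0, -3, 0]
    - [0, -4, 0]
    - [0, -4, -2]
    - [0, -2, -4]
    - [0, 0, -4]
    - [0, 0, 0]
    - [0, 0, 0]
  delta_rot:
    - [0, 0, 0]
    - [0, 0, 0]
    - [0, 0, 0]
    - [0, 0, 0]
    - [0, 0, 0]
    - [0, 0, 0]
    - [0, 0, 0]
    - [0, 0, 0]
    - [0, 0, 0]
    - [0, 0, 0]
    - [0, 0, 0]
  jaw: [0, 0, 0, 0, 0, 0, 0, 0, 0, 0, 0]

```text
time: 24.48
position: [0.4103, -0.1923, 0.2062]
tool_rot: [-1.571, 0.0, -1.801]
wrist_force: [-0.4, -0.1, 0.0]
grip_width: 0.0001
```

```bash
python3 - <<'E'
from cl import *
o=get_obs();w=grab_frame("wrist");print(o["time"],o["position"],o["tool_rot"],o["wrist_force"])
s=grab_frame("scene");t=grab_frame("top")
for nm,f in(("scene",s),("top",t)):
    for th in(.045,.2):
        d=fixpts(*FX,th);print(nm,th,proj(f,[d['he'],d['ae']]).round(1).tolist())
    for q in("hammer","wire_brush"): print(q,[np.round(k["extent"]) for k in look_for(f,q)][:1])
d=fixpts(*FX,.045);L=d['L'];print(wproj(w,o,[L(-.055,e,.022) for e in(-.04,.04)]+[d['he'],d['ae']]).round(0).tolist())
cv2.imwrite("pics/w11.png",w["color"])
a=cv2.resize(s["color"][125:230,210:315],None,fx=5,fy=5,interpolation=cv2.INTER_CUBIC)
cv2.imwrite("pics/s11.png",a);cv2.imwrite("pics/t11.png",t["color"])
E
```

```text
24.475 [ 0.41034425 -0.19231982  0.2062113 ] [-1.57093239e+00  2.79598470e-04 -1.80127838e+00] [-0.40557891 -0.0556202   0.00186283]
scene 0.045 [[242.3, 165.2], [277.6, 186.0]]
scene 0.2 [[237.3, 166.5], [276.8, 182.0]]
hammer [array([428., 284., 482., 383.])]
wire_brush [array([231., 149., 284., 158.])]
top 0.045 [[398.1, 156.5], [386.9, 190.4]]
top 0.2 [[399.0, 152.0], [387.7, 189.5]]
hammer [array([155., 194., 212., 258.])]
wire_brush [array([452., 187., 491., 232.])]
[[356.0, 90.0], [276.0, 90.0], [315.0, -54.0], [316.0, 99.0]]
```

View pics/w11.png

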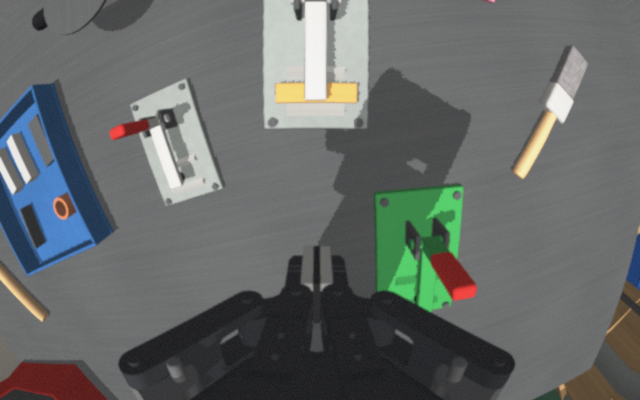

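View pics/s11.png

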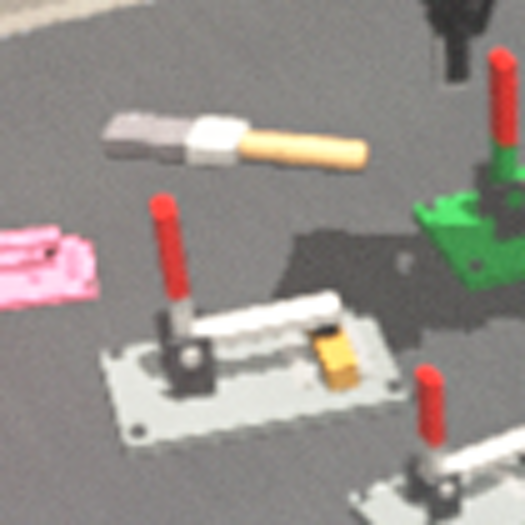

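View pics/t11.png

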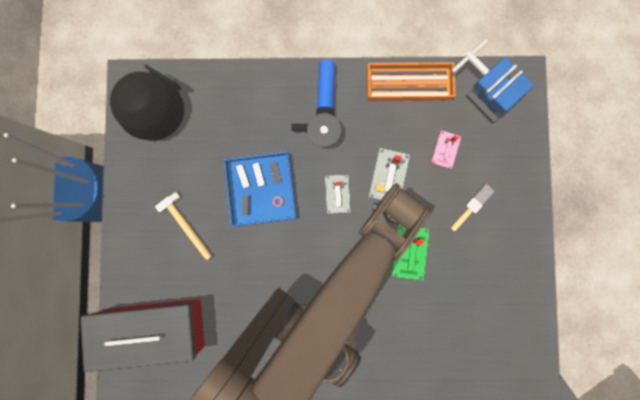

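```bash
python3 -c "
from station import *
print(close_job())"
```

```text
the job is handed in; nothing more can be done
None
```

I swung the large grey fixture's clamp from about 0.3 rad to about 1.7. Then I lifted the brass bar out of the crate, laid it along the nest, swung the clamp down onto it and backed off. The job was handed in at about 24.6 s of the 69 s allowed.

What the last checks showed:
- **Clamp:** the handle end sits at (242.4, 165.4) in the scene picture. That matches the predicted (242.3, 165.2) for a clamp shut on the bar (0.045 rad). My push met about 17 N when it stopped, and I then pressed 1 mm further without reading the force. It stayed shut after I let go.
- **Bar:** it lies flat and is centred under the arm to within about 1 mm, with the pad on it.
- **Other items:** the other five offcuts are still in the crate. The hammer and brush are where they were to within the detector's few pixels.
- **Robot:** it is touching nothing; the wrist force reads about zero.

**Disagreement:** my first fixture position, from the fixed cameras, was about 3 mm off along the bar and 2 mm across it compared with the wrist camera. I placed the bar by the wrist camera, and the later views agreed with it.

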